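Start the clamp bolt in a bearing fixture

TASK

Take the middle-sized of the three bolts out of the blue rack, stand it upright in the threaded boss of the green bearing fixture and, pressing lightly, turn it backward (anticlockwise seen from above) until it drops into the thread, then forward (clockwise) one full turn. Finish while still holding the bolt by its head, upright and still, started in the thread by that one turn and no more; keep the other two bolts in the rack and do not disturb the loose bearings, the oil bottle and the spanner.

Things in the scene. Friction and masses are not known exactly. Their poses are not given: they have to be found in the camera images.
- bolt_medium: THE BOLT TO USE, middle-sized, head up in one of the rack's holes, any yaw. Origin: centre of its lower tip, z towards the head. Steel shank 18 mm across with chamfered tip, z = 0 to 58 mm; flange 48 mm across, z = 58 to 62; dark hexagon head 32 mm across flats, z = 62 to 88, two flats facing its +y and -y, the others every 60 deg. About 0.3 kg. Grip two flats, fingertips just above the flange
- bolt_pin (a point): centre of the middle-sized bolt's cross pin, on its axis, 14 mm above the tip. The pin is the start of the bolt's thread: 4 mm thick, 29 mm long along the bolt's x axis
- bolt_small: wrong bolt, must stay in the rack: same shape and height, head 24 mm across flats, shank 13 mm; same origin and axes
- bolt_large: wrong bolt, must stay in the rack: same shape and height, head 40 mm across flats, shank 24 mm; same origin and axes
- rack: fixed blue bolt rack, a plate 90 x 300 x 12 mm on end walls, top at 75 mm; origin under its centre on the table; three 38 mm holes in a row along its y axis at y = -90, 0, +90 mm; bolts hang by their flanges, origin 17 mm above the table
- fixture: fixed green base plate 104 mm (x) by 190 mm (y, from +50 to -140 mm) and 12 mm thick with an upright steel boss, 54 mm outside diameter, 68 mm high, whose axis is the origin (on the table); a bearing 80 mm across, reaching 46 mm above the table at its post, is mounted at y = -88 mm
- boss_mouth (a point): centre of the boss's open top, 68 mm above the table. The bore is 35 mm wide and 8 mm deep down to the land. The boss has a right-hand thread: clockwise from above screws in, 18 mm a turn. Gripped, the bolt does not sink by itself: the hand must press or follow it down; let go over an opening, it falls in
- boss_land (a point): centre of the brass land, a flat shelf 8 mm below the mouth with a 20 mm hole for the shank. The cross pin rests on it, pin centre 6 mm below the mouth (or, by chance, on a stop: 2 mm above it). It has two openings half a turn apart, 50 deg wide, the thread starts, with two narrow upright stops as high as the mouth; their direction varies and is not told
- thread_start (a point): 13.8 mm below the mouth: where the pin's centre lies (13 to 14.5 mm) once dropped. Each opening ends, anticlockwise, at a stop: turned anticlockwise the pin comes over it within half a turn and drops; turned clockwise on the land it jams on the stop's back (forced, over 0.7 N m, the brass just spins too). Off a stop's top it first falls to the land. Straight into an opening it has dropped already
- one_turn (a point): point on the axis 31.8 mm below the mouth: about where the pin's centre lies one full clockwise turn after the drop. The thread has axial play of about 2 mm (up to 5 mm in its first half turn) and ends after about 1.3 turns; the bolt turns freely in it and stays where it is left
- bearing_a: loose bearing 80 mm across, 18 mm high, lying on the table: do not disturb; origin under its centre
- bearing_b: loose bearing like the first: do not disturb
- bearing_c: loose bearing 64 mm across, 16 mm high: do not disturb
- oil_can: yellow bottle 48 mm across, 120 mm high, with a red cap: do not disturb; origin under its centre
- spanner: spanner lying on the table: do not disturb
Things that resemble listed ones, but are neither listed nor needed, are in the scene too. Leave any purple or turquoise look-alike of the bolt_medium alone.

How it is judged:
On the way:
1. the middle-sized bolt has dropped into the start of the thread (horizontal distance between bolt_pin and boss_mouth below 0.004 m and angle between bolt_medium's own z axis and vertical below 0.15 rad and z of bolt_pin in the frame of boss_mouth between -0.019 and -0.011 m), for 0.1 s.
At the end, for the whole second after the job is handed in: The middle-sized bolt is started in the boss, on its axis within 4 mm and upright within 0.1 rad, its cross pin 28 to 35.5 mm below the boss's mouth (one turn, about 0.2 of a turn either way), at rest, with the fingers still gripping it by more than 3 N (horizontal distance between bolt_pin and boss_mouth below 0.004 m and angle between bolt_medium's own z axis and vertical below 0.1 rad and z of bolt_pin in the frame of boss_mouth between -0.0355 and -0.028 m and contact force between the fingers and bolt_medium above 3 N and linear speed of bolt_medium below 0.02 m/s and angular speed of bolt_medium below 0.2 rad/s); the arm keeps its last pose, push and grip.
It fails at once if a wrong bolt was taken out of the rack (distance of any of bolt_small, bolt_large from where it was at the start of the episode above 0.03 m).
It fails at once if a bystander was disturbed (distance of any of bearing_a, bearing_b, bearing_c, oil_can, spanner from where it was at the start of the episode above 0.03 m).
It also fails if it takes over 72 s, if anything falls off the work surface, if the arm or the gripper's body presses on something with over 40 N, if the wrist force passes 120 N, or if a joint passes its speed limit or range.

ROBOT

A 6-joint arm with a two-finger parallel gripper is mounted at the origin on the work surface. World frame = base frame: x ahead of the robot, y to its left, z up, the work surface at z = 0. Lengths are in m, angles in rad, forces in N, time in s.
With the tool pointing down it reaches from about 0.425 to 0.95 m from the base axis. Payload 3.5 kg.
Tool frame: the origin (TCP) lies between the finger pads; the fingertips stand 22 mm ahead of it and the grasp point (between the pads) lies 3 mm ahead of it (ctrl.nose_length is the z of the fingertips in the tool frame, in m); z points along the fingers, y is the line along which they close (so a half turn about z gives the same grasp; the last joint's range is limited). The gripper opens to 85 mm and grips with 20 to 120 N. Pads are 22 mm wide; open, the fingers measure 114 mm over their backs; the gripper's body (76 mm by 85 mm) begins 54 mm behind the grasp point. The pads swing forward as they close: fully open they stand 13 mm farther back than shut.
Start: joints at [1.032, 0.286, 1.577, -0, 1.279, -0.15], TCP at [0.256, 0.625, 0.253] pointing down, gripper open.
Joint ranges: [-2.77, 2.77], [-0.9, 2.22], [0.21, 2.48], [-1.53, 4.67], [0.24, 2.81], [-2.84, 2.84]. Speed limits (rad/s): [2.79, 2.79, 3.14, 3.14, 3.14, 3.14].

INTERFACE

Orientations are given as a unit quaternion [x, y, z, w].
In Python, from plant import ctrl gives the robot as it stands. The module is installed in compiled form; this text tells all that it offers.
- The arm moves only by the tool send_rows, never from a script. Its argument "rows" is text: rows parted by semicolons, each of 7 numbers parted by spaces: the turn, a rotation vector about the tool's x, y, z in degrees, then the shift along the tool's x, y, z in mm, then the opening, from -1 (shut) to 1 (fully open). A call has 1 to 8 rows; each row is the pose to reach, as a shift and turn from the pose commanded when the call began, along the tool's axes at that moment; what a row does not reach only later rows make up. A row lasts 1/8 s, in which the tool goes at most 62.5 mm and 10.7 degrees, less where a joint would pass 70% of its speed; a pose out of reach is approached as far as the arm can. A call with a gripper value outside its range is refused whole. The fingers move at their own pace and stop on an object; "grip_force" is the grip in N (left out, the last holds). Time passes only in rows, so rows that repeat a pose let the fingers close. It gives the time, the measured TCP pose, the force, the opening and the grip force at its end, in the units of the state.
- ctrl.get_state(): the state, without advancing time (a new reading comes with each control period).
- ctrl.read_camera(name): name is "side" or "top" or "wrist"; returns a dict with "color" (384x512x3 uint8, red, green, blue), "fx", "fy", "cx", "cy" (pixels), "D" ([k1, k2, p1, p2, k3] as OpenCV has them; the pictures are not rectified), "extrinsics" (4x4, takes a point from world to camera coordinates). Camera axes: x right, y down, z forward; pixel columns grow to the right and rows downward; lengths in m; the calibration is good to about 2 mm. A picture is of the moment at which its call begins. There is no depth.
- ctrl.sign_off(): hands the job in; it is judged then, once.
Trained networks look in a picture, given as the dict that the camera call returned (one of the last four; its "shot" number tells which), for a name from the list of things; names that differ only in an ending like _2 or _b are one class to them, and where a whole thing is asked for, a point or a joint stands for the part that bears it (a point fixed in the world has none). Each returns a list of dicts, best first, with "p" (0 to 1); they miss things now and then, are a little off and sometimes report something else, mostly with a low value. They report only what shows in the picture. A call takes as long as a camera call. They do not tell look-alikes from the thing itself.
- ctrl.look_for(picture, target): "position" ([x, y, z] in m, in the coordinates of the camera as it stood for that picture, good to about 4 mm: the middle of the surface that is visible of it).
The state is a dict: "time": time; "qpos": joint angles; "dq": joint speeds; "joint_efforts": joint torques, N m; "eef_pos": TCP position; "tcp_rot": TCP orientation; "contact_force": force on the tool from outside, world axes, zero at the start; "wrist_torque": the same for the moment, N m; "opening": opening from 0.0 (shut) to 1.0 (fully open); "finger_force": force on a finger pad.
Only numpy, scipy, OpenCV 4.12 (cv2) and the standard library are available. Lean on these libraries where they do the work, as an engineer would, in place of code of your own. Each camera call takes 0.05 s, during which the arm holds its last target. There are 200 camera calls.

## Working session

There is one attempt and no reset: what is moved stays moved. The work goes in short steps, Python scripts to look and compute and a tool call to move; the robot and the scene stay as the last step left them, time stands still between calls to the robot, and variables do not carry over. Pictures are saved under pics/ and viewed, at most 10 in all, crops included, and the job is handed in when it is done.

Besides the shell and the picture viewer there is one more tool, called after "Request:" as name(argument=value, ...) on one line, values as JSON. send_rows: Moves the arm, as the interface text tells. Its arguments: {"type":"object","properties":{"rows":{"type":"string"},"grip_force":{"type":"number"}},"required":["rows"]}

```bash
mkdir -p pics
cat > h.py <<'E'
import numpy as np, cv2
from plant import ctrl
from scipy.spatial.transform import Rotation as R
def w(p,pos):
    E=np.array(p["extrinsics"]); return E[:3,:3].T@(np.array(pos)-E[:3,3])
def K(p): return np.array([[p["fx"],0,p["cx"]],[0,p["fy"],p["cy"]],[0,0,1.]])
def px(p,X):
    E=np.array(p["extrinsics"]); r=cv2.Rodrigues(E[:3,:3])[0]
    return cv2.projectPoints(np.array(X,float).reshape(-1,1,3),r,E[:3,3],K(p),np.array(p["D"],float))[0].reshape(-1,2)
def ray(p,uv,z):
    E=np.array(p["extrinsics"]); n=cv2.undistortPoints(np.array(uv,float).reshape(-1,1,2),K(p),np.array(p["D"],float)).reshape(-1,2)
    d=np.c_[n,np.ones(len(n))]@E[:3,:3]; c=-E[:3,:3].T@E[:3,3]
    return c+d*((z-c[2])/d[:,2])[:,None]
def save(p,name): cv2.imwrite("pics/"+name,cv2.cvtColor(p["color"],cv2.COLOR_RGB2BGR))
E
python3 - <<'E'
from h import *
for c in ("top","side"):
    p=ctrl.read_camera(c); save(p,c+"0.png")
    for t in ["bolt_medium","bolt_small","bolt_large","rack","fixture","boss_mouth","bearing_a","oil_can","spanner"]:
        for d in ctrl.look_for(p,t)[:4]:
            X=w(p,d["position"]); print(c,t,round(d["p"],2),X.round(3),px(p,X).round(0)[0])
print(ctrl.get_state())
E
```

```text
top bolt_medium 0.65 [0.375 0.1   0.088] [232. 249.]
top bolt_medium 0.64 [0.539 0.21  0.104] [197. 196.]
top bolt_medium 0.61 [0.395 0.194 0.088] [202. 243.]
top bolt_medium 0.44 [ 0.522 -0.215  0.012] [329. 205.]
top bolt_small 0.73 [ 0.521 -0.215  0.009] [329. 205.]
top bolt_small 0.43 [0.516 0.123 0.08 ] [225. 204.]
top bolt_large 0.56 [0.556 0.297 0.108] [169. 190.]
top rack 0.58 [0.537 0.206 0.075] [199. 197.]
top rack 0.17 [0.347 0.475 0.009] [117. 257.]
top fixture 0.74 [ 0.518 -0.21   0.013] [327. 206.]
top boss_mouth 0.77 [ 0.522 -0.214  0.015] [329. 205.]
top bearing_a 0.89 [ 0.757 -0.069  0.017] [285. 134.]
top bearing_a 0.65 [ 0.333 -0.325  0.017] [363. 263.]
top bearing_a 0.64 [0.366 0.32  0.019] [164. 252.]
top oil_can 0.69 [0.705 0.344 0.083] [156. 144.]
top oil_can 0.37 [ 0.516 -0.215  0.013] [329. 207.]
top spanner 0.9 [0.35  0.477 0.01 ] [116. 256.]
side bolt_medium 0.79 [0.392 0.188 0.065] [172. 214.]
side bolt_medium 0.77 [0.532 0.2   0.098] [208. 180.]
side bolt_medium 0.54 [0.668 0.227 0.061] [237. 169.]
side bolt_medium 0.54 [0.372 0.093 0.065] [189. 234.]
sid
[... 597 characters left out ...]
: array([ 1.03201915e+00,  2.86330935e-01,  1.57669543e+00,  9.76331972e-06,
        1.27860989e+00, -1.49993800e-01]), 'dq': array([-2.31620907e-04,  1.14339591e-03,  6.52390280e-04,  5.13812065e-04,
        5.23326465e-05, -3.96410023e-04]), 'joint_efforts': array([ 1.21004150e-04, -4.05974185e+01, -2.92945665e+01, -1.43888110e-04,
        5.39272060e-04, -5.94010558e-06]), 'eef_pos': array([0.2558272 , 0.62462729, 0.2533067 ]), 'tcp_rot': array([ 1.93171095e-01,  9.81165087e-01, -1.89449156e-05, -1.17614744e-05]), 'contact_force': array([0.33955095, 0.21834709, 0.28766646]), 'wrist_torque': array([-0.0162413 ,  0.03043955, -0.0249899 ]), 'finger_force': 0.0, 'opening': 1.0007889761216575}
```

View pics/top0.png

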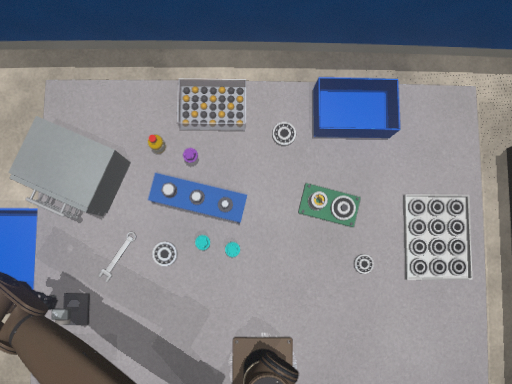

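View pics/side0.png

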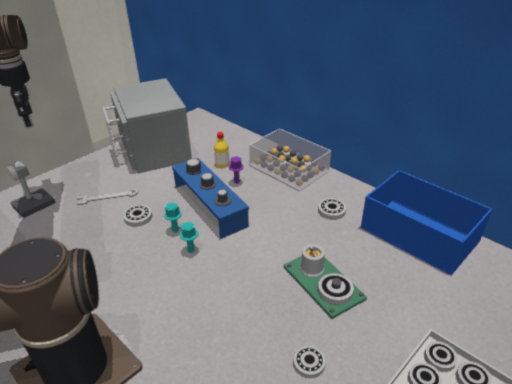

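The top view shows the blue rack with three bolts at (169,190) large, (197,197) middle and (225,204) small. Look-alikes: purple (190,155), turquoise (203,243) and (233,249). The green fixture's boss is at (318,200). The bolt meant is the dark-headed one in the middle rack hole; the next crop should confirm that.

Run:
```python
from h import *
a=cv2.imread("pics/top0.png");b=cv2.imread("pics/side0.png")
c=np.hstack([cv2.resize(a[165:230,140:255],(460,260),interpolation=3)[:, :400],cv2.resize(b[140:240,155:255],(400,400),interpolation=3)[:260]])
d=np.hstack([cv2.resize(a[170:235,290:390],(400,260),interpolation=3),cv2.resize(b[235:300,275:375],(400,260),interpolation=3)])
cv2.imwrite("pics/crop.png",np.vstack([c,d]))
p=ctrl.read_camera("top"); print(ray(p,[[197,197],[169,190],[225,204]],.105).round(3)); print(ray(p,[[318.5,199.5]],.068).round(3), ray(p,[[343,208]],.046).round(3))
q=ctrl.read_camera("side"); print(ray(q,[[313,252]],.068).round(3), ray(q,[[336,287]],.046).round(3))
```

```text
[[0.535 0.209 0.105]
 [0.556 0.296 0.105]
 [0.514 0.123 0.105]]
[[ 0.534 -0.172  0.068]] [[ 0.51  -0.254  0.046]]
[[ 0.532 -0.176  0.068]] [[ 0.497 -0.27   0.046]]
```

View pics/crop.png

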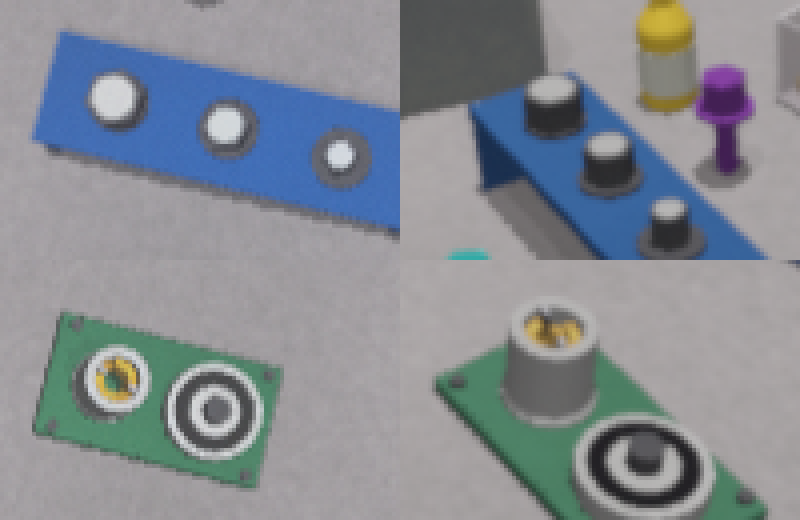

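The crop confirms it: three bolts with white head tops and dark hexes in the rack, and the middle one is the middle-sized. The boss shows its brass land. I'm moving above the bolt.

Request:
send_rows(rows="0 0 0 -52 -35 0 1;0 0 0 -104 -70 0 1;0 0 0 -156 -105 0 1;0 0 0 -208 -140 0 1;0 0 0 -260 -174 0 1;0 0 0 -312 -209 0 1;0 0 0 -364 -244 0 1;0 0 0 -416 -279 0 1")

```text
time: 2.1
eef_pos: [0.5355, 0.2077, 0.2537]
tcp_rot: [0.193, 0.981, 0.0, 0.0]
contact_force: [0.4, 0.9, -0.2]
opening: 0.999
finger_force: 0.0
```

Run:
```python
from h import *
p=ctrl.read_camera("wrist"); save(p,"w1.png")
for t in ["bolt_medium"]:
    for d in ctrl.look_for(p,t)[:4]:
        X=w(p,d["position"]); print(t,round(d["p"],2),X.round(3),px(p,X).round(0)[0])
s=ctrl.get_state();print(s["time"],s["eef_pos"],s["tcp_rot"],s["qpos"])
E=p["extrinsics"];print((-E[:3,:3].T@E[:3,3]).round(3),E.round(2))
```

```text
bolt_medium 0.91 [0.402 0.197 0.09 ] [188.  47.]
bolt_medium 0.68 [0.382 0.106 0.083] [90. 69.]
bolt_medium 0.63 [0.669 0.238 0.077] [327. 275.]
bolt_medium 0.61 [0.533 0.213 0.103] [261. 179.]
2.2 [0.53741867 0.20473977 0.25361606] [ 1.96545621e-01  9.80494027e-01 -5.63493058e-04  9.81465060e-04] [ 0.18834793  0.06693164  1.82712391 -0.00188163  1.24614375 -0.98618204]
[0.469 0.235 0.376] [[ 0.38  0.93  0.   -0.4 ]
 [ 0.89 -0.36  0.28 -0.44]
 [ 0.26 -0.11 -0.96  0.26]
 [ 0.    0.    0.    1.  ]]
```

View pics/w1.png

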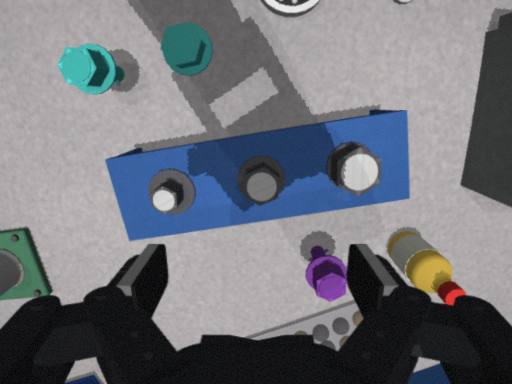

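Wrist view: the medium bolt is at about (261,183) in shadow, with the small at (163,198), the large at (360,170) and the purple one below. Next I rectify the head top to get the yaw.

Run:
```python
from h import *
p=ctrl.read_camera("wrist")
# rectified patch, plane z=.105, 0.1 mm/px... x right, y up
c=ray(p,[[261,185]],.105)[0]; print(c.round(4))
n=500; s=.06/n
gx,gy=np.meshgrid(np.arange(n)-n/2,n/2-np.arange(n))
P=np.c_[c[0]+gx.ravel()*s,c[1]+gy.ravel()*s,np.full(n*n,.105)]
m=px(p,P).astype(np.float32).reshape(n,n,2)
im=cv2.remap(cv2.cvtColor(p["color"],cv2.COLOR_RGB2GRAY),m[...,0],m[...,1],cv2.INTER_CUBIC)
g=cv2.GaussianBlur(im,(0,0),5)
t,b=cv2.threshold(g[120:380,120:380],0,255,cv2.THRESH_OTSU); print(t)
t2=(g>t).astype(np.uint8)
nl,L,st,ce=cv2.connectedComponentsWithStats(t2); k=L[250,250]; M=(L==k).astype(np.uint8)
print(st[k],ce[k], "centre world",c[:2]+(ce[k]-n/2)*[s,-s])
cn=max(cv2.findContours(M,0,1)[0],key=cv2.contourArea)[:,0,:]-ce[k]
# min support width directions
for a in range(0,180,3):
    u=np.array([np.cos(np.radians(a)),-np.sin(np.radians(a))]); v=cn@u; print(a,round((v.max()-v.min())*s*1000,1),end='; ')
e=cv2.convertScaleAbs(im,alpha=2.0,beta=-60)
cv2.imwrite("pics/rect.png",np.hstack([e,M[:,:300]*255]))
```

```text
[0.5395 0.2076 0.105 ]
86.0
[  132   113   226   225 39930] [244.49717005 225.6383421 ] centre world [0.53879628 0.21055845]
0 27.0; 3 27.1; 6 27.1; 9 27.1; 12 27.0; 15 27.0; 18 27.1; 21 27.2; 24 27.2; 27 27.2; 30 27.1; 33 27.1; 36 27.1; 39 27.1; 42 27.1; 45 27.2; 48 27.2; 51 27.1; 54 27.1; 57 27.1; 60 27.1; 63 27.0; 66 27.0; 69 27.0; 72 27.0; 75 27.0; 78 27.0; 81 27.0; 84 27.0; 87 26.9; 90 26.9; 93 27.0; 96 27.1; 99 27.1; 102 27.1; 105 27.0; 108 26.9; 111 26.9; 114 27.0; 117 27.0; 120 27.1; 123 27.1; 126 27.1; 129 27.1; 132 27.1; 135 27.1; 138 27.1; 141 27.1; 144 27.1; 147 27.1; 150 27.1; 153 27.1; 156 27.1; 159 27.1; 162 27.0; 165 27.1; 168 27.1; 171 27.1; 174 27.0; 177 27.0;
```

View pics/rect.png

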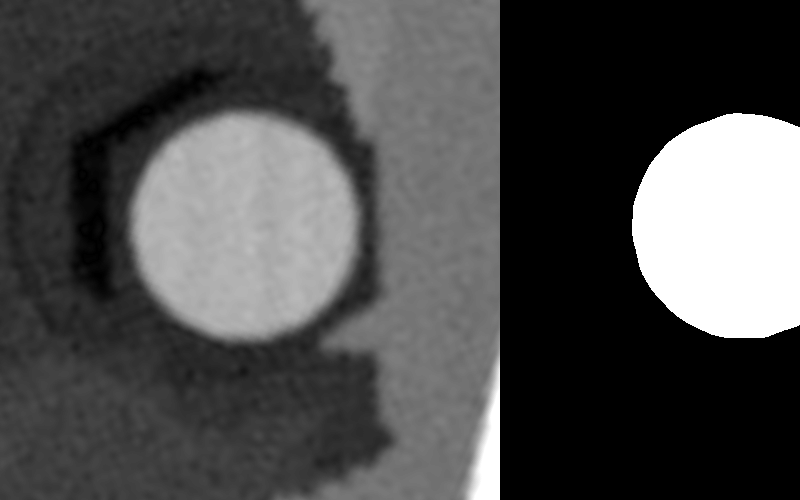

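The rectified patch shows a round light cap centred at (0.539, 0.211). Dark hex faces lie left and upper-left, with edges at about 90° and 30°, so the flats' normals are near 0/60/120°. I'll turn the tool to put its y axis at -60° and look from closer.

Request:
send_rows(rows="0 0 10.6 0 2 0 0.2;0 0 21.2 0 2 0 0.2;0 0 31.8 0 2 0 0.2;0 0 42.4 0 2 0 0.2;0 0 53 0 2 10 0.2;0 0 63.6 0 2 20 0.2;0 0 74.2 0 2 30 0.2;0 0 84.8 0 2 40 0.2")

```text
time: 3.25
eef_pos: [0.5344, 0.2129, 0.2131]
tcp_rot: [0.805, 0.593, 0.0, -0.0]
contact_force: [0.4, 0.3, -1.4]
opening: 0.601
finger_force: 0.0
```

Request:
send_rows(rows="0 0 10.6 0 0 0 0.2;0 0 21.2 0 0 0 0.2;0 0 31.8 0 0 0 0.2;0 0 42.7 0 0 0 0.2;0 0 42.7 0 0 0 0.2")

```text
time: 3.88
eef_pos: [0.5345, 0.2126, 0.2134]
tcp_rot: [0.965, 0.263, -0.0, -0.0]
contact_force: [-0.5, -0.4, 0.6]
opening: 0.597
finger_force: 0.0
```

```bash
cat > rect.py <<'E'
from h import *
def rect(p,c,z,half=.03,n=500):
    s=2*half/n
    gx,gy=np.meshgrid(np.arange(n)-n/2,n/2-np.arange(n))
    m=px(p,np.c_[c[0]+gx.ravel()*s,c[1]+gy.ravel()*s,np.full(n*n,z)]).astype(np.float32).reshape(n,n,2)
    return cv2.remap(p["color"],m[...,0],m[...,1],cv2.INTER_CUBIC)
E
python3 - <<'E'
from rect import *
p=ctrl.read_camera("wrist"); im=rect(p,[.5375,.2105],.105)
im2=rect(p,[.5375,.2105],.079)
f=lambda i:cv2.resize(cv2.convertScaleAbs(i[...,::-1],alpha=2.2,beta=-50),(400,400))
cv2.imwrite("pics/r2.png",np.hstack([f(im),f(im2)]))
s=ctrl.get_state();print(s["time"],s["eef_pos"],s["opening"],s["qpos"],R.from_quat(s["tcp_rot"]).as_matrix().round(3))
E
```

```text
3.925 [0.53465925 0.21243622 0.21337804] 0.6043275063373571 [2.01813106e-01 1.04769097e-01 1.86271181e+00 2.59897860e-04
 1.17420965e+00 1.24046338e+00] [[ 0.862  0.507 -0.   ]
 [ 0.507 -0.862  0.   ]
 [-0.    -0.    -1.   ]]
```

View pics/r2.png

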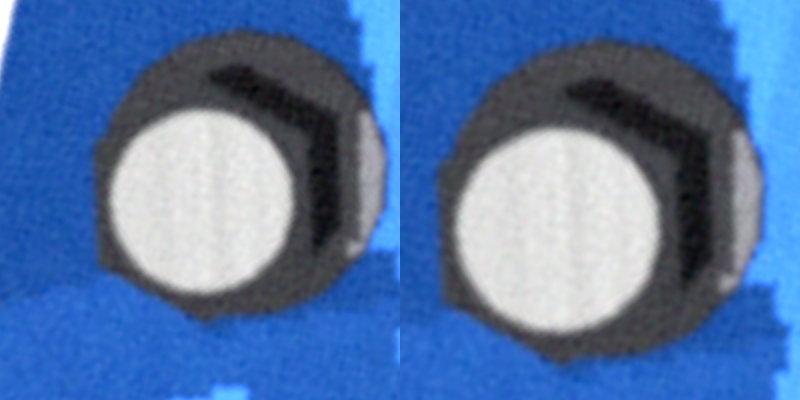

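The hex yaw is about +2°, so the tool y axis at -59.5° fits the flats nearly exactly. Descending.

Request:
send_rows(rows="0 0 -1.5 2 3 30 0.2;0 0 -1.5 2 3 60 0.2;0 0 -1.5 2 3 85 0.2;0 0 -1.5 2 3 100 0.2;0 0 -1.5 2 3 108 0.2;0 0 -1.5 2 3 108 0.2")

```text
time: 4.68
eef_pos: [0.5386, 0.2099, 0.1054]
tcp_rot: [0.962, 0.274, -0.0, -0.0]
contact_force: [0.3, 0.6, -0.6]
opening: 0.6
finger_force: 0.0
```

Request:
send_rows(rows="0 0 0 0 0 0 -0.1;0 0 0 0 0 0 -0.3;0 0 0 0 0 0 -1;0 0 0 0 0 0 -1;0 0 0 0 0 0 -1;0 0 0 0 0 0 -1", grip_force=60)

```text
time: 5.42
eef_pos: [0.5394, 0.2101, 0.1068]
tcp_rot: [0.962, 0.273, 0.001, -0.0]
contact_force: [-1.2, 0.9, 6.0]
opening: 0.355
finger_force: 60.0
```

Request:
send_rows(rows="0 0 0 0 0 -20 -1;0 0 0 0 0 -50 -1;0 0 0 0 0 -90 -1;0 0 0 0 0 -120 -1;0 0 0 0 0 -120 -1;0 0 0 0 0 -120 -1")

```text
time: 6.18
eef_pos: [0.5374, 0.2094, 0.2235]
tcp_rot: [0.962, 0.273, -0.002, -0.0]
contact_force: [0.1, -0.9, -3.1]
opening: 0.359
finger_force: 60.2
```

Run:
```python
from h import *
s=ctrl.get_state();M=R.from_quat(s["tcp_rot"]).as_matrix();print(s["time"],s["eef_pos"],s["opening"],s["qpos"],M.round(3))
t=np.array([.533,-.174,.2254]); print((M.T@(t-s["eef_pos"])*1000).round(1))
p=ctrl.read_camera("wrist");save(p,"w3.png")
for d in ctrl.look_for(p,"bolt_medium")[:3]: print(d["p"],w(p,d["position"]).round(3))
for d in ctrl.look_for(p,"bolt_pin")[:3]: print("pin",d["p"],w(p,d["position"]).round(3))
for c in ("top","side"):
  p=ctrl.read_camera(c);save(p,c+"3.png")
  for t in("boss_mouth","bolt_pin"):
    for d in ctrl.look_for(p,t)[:3]: X=w(p,d["position"]);print(c,t,d["p"],X.round(3),px(p,X))
```

```text
6.175 [0.53743655 0.20942926 0.22351854] 0.35873080988164735 [ 1.95816101e-01  9.96572312e-02  1.84885424e+00 -1.91785920e-04
  1.19619791e+00  1.21305689e+00] [[ 0.851  0.526 -0.003]
 [ 0.526 -0.851 -0.001]
 [-0.003 -0.001 -1.   ]]
[-205.4  323.8   -1.6]
0.76 [0.386 0.108 0.059]
0.72 [0.545 0.215 0.221]
0.4 [ 0.535 -0.147  0.013]
pin 0.91 [0.382 0.107 0.061]
pin 0.74 [0.668 0.237 0.087]
pin 0.68 [0.546 0.217 0.226]
top boss_mouth 0.91 [ 0.519 -0.214  0.015] [[328.73247924 205.85039589]]
top bolt_pin 0.72 [0.376 0.102 0.087] [[231.68986437 249.38610509]]
top bolt_pin 0.61 [0.671 0.237 0.091] [[189.46731525 154.3204119 ]]
top bolt_pin 0.57 [ 0.521 -0.22   0.013] [[330.20762299 205.31881074]]
side boss_mouth 0.85 [ 0.508 -0.228  0.019] [[322.8547023  283.01434038]]
side bolt_pin 0.86 [0.376 0.089 0.069] [[190.84511482 232.99670105]]
side bolt_pin 0.73 [0.527 0.198 0.195] [[203.84325386 151.65563911]]
side bolt_pin 0.62 [0.389 0.189 0.068] [[171.07127142 214.05019048]]
```

Request:
send_rows(rows="0 0 0 -20 24 0 -1;0 0 0 -60 70 0 -1;0 0 0 -105 123 0 -1;0 0 0 -150 176 0 -1;0 0 0 -195 229 0 -1;0 0 0 -235 276 0 -1;0 0 0 -262 308 0 -1;0 0 0 -275 324 0 -1", grip_force=80)

```text
time: 7.62
eef_pos: [0.4744, -0.2136, 0.2258]
tcp_rot: [0.962, 0.271, 0.0, 0.001]
contact_force: [0.3, 0.0, -3.4]
opening: 0.352
finger_force: 85.2
```

Run:
```python
from rect import *
s=ctrl.get_state();print(s["time"],s["eef_pos"],s["opening"],s["qpos"],s["contact_force"])
p=ctrl.read_camera("wrist");save(p,"w4.png")
for t in("boss_mouth","boss_land","fixture","bolt_medium"):
  for d in ctrl.look_for(p,t)[:3]: X=w(p,d["position"]);print(t,d["p"],X.round(3),px(p,X).round())
f=lambda i:cv2.resize(i[...,::-1],(375,375))
a=f(rect(p,[.533,-.174],.068)); b=cv2.imread("pics/w4.png")
cv2.imwrite("pics/v4.png",np.hstack([a,cv2.resize(b,(425,319))[:319] if 0 else cv2.copyMakeBorder(cv2.resize(b,(425,319)),0,56,0,0,0)]))
```

```text
7.625 [ 0.47439031 -0.2136204   0.2257631 ] 0.35243411494553833 [-6.18085744e-01 -3.27826696e-02  1.98074992e+00 -4.75641011e-04
  1.19248727e+00  4.03210115e-01] [ 0.26616771  0.02675488 -3.36017702]
boss_mouth 0.87 [ 0.529 -0.211  0.012] [[281. 126.]]
boss_land 0.66 [ 0.528 -0.21   0.011] [[280. 126.]]
fixture 0.87 [ 0.528 -0.213  0.014] [[282. 128.]]
bolt_medium 0.66 [ 0.481 -0.206  0.222] [[250. 245.]]
```

View pics/v4.png

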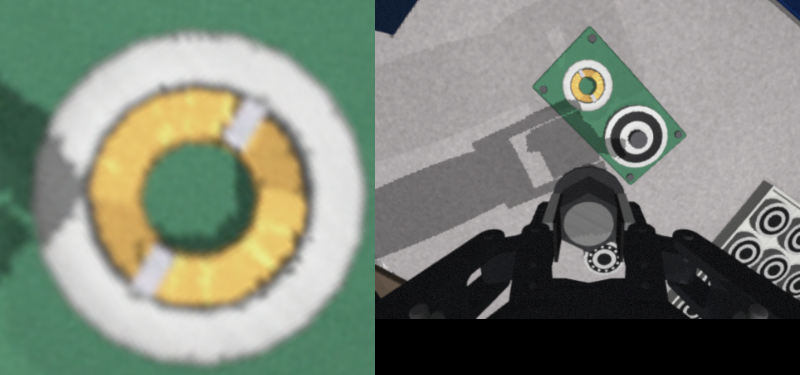

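The rectified mouth is centred near (198,197) px, which gives about (0.5348, -0.1756). The stops lie at about 58° and 238°, so the openings sit just clockwise of them (about 8–58° and +180°). Next I check the bolt's offset in the hand.

Run:
```python
from rect import *
p=ctrl.read_camera("wrist");s=ctrl.get_state()
def circ(p,c,z,rmin,rmax,half,thr=None):
    n=500;sc=2*half/n
    g=cv2.GaussianBlur(cv2.cvtColor(rect(p,c,z,half,n),cv2.COLOR_RGB2GRAY),(0,0),2)
    h=cv2.HoughCircles(g,cv2.HOUGH_GRADIENT,1,500,param1=60,param2=12,minRadius=int(rmin/sc),maxRadius=int(rmax/sc))[0][0]
    return c[0]+(h[0]-n/2)*sc,c[1]-(h[1]-n/2)*sc,h[2]*sc
e=s["eef_pos"];print(e)
for z in(e[2]-.002,e[2]): print("cap",np.round(circ(p,e,z,.0115,.0155,.025),4))
print("mouth out",np.round(circ(p,[.5345,-.175],.068,.025,.029,.04),4))
print("mouth in",np.round(circ(p,[.5345,-.175],.068,.016,.019,.03),4))
print(R.from_quat(s["tcp_rot"]).as_matrix().round(3))
```

```text
[ 0.47519862 -0.20894304  0.22514122]
cap [ 0.4734 -0.2101  0.0137]
cap [ 0.4746 -0.2094  0.0135]
mouth out [ 0.5349 -0.1756  0.0261]
mouth in [ 0.5347 -0.1754  0.0184]
[[ 0.85   0.527 -0.   ]
 [ 0.527 -0.85   0.001]
 [ 0.    -0.001 -1.   ]]
```

Request:
send_rows(rows="0 0 0 25 1 0 -1;0 0 0 55 2 10 -1;0 0 0 70 3 30 -1;0 0 0 70 3 50 -1;0 0 0 70 3 60 -1;0 0 0 70 3 60 -1;0 0 0 70 3 60 -1")

```text
time: 8.8
eef_pos: [0.5363, -0.1767, 0.1662]
tcp_rot: [0.962, 0.273, 0.001, 0.001]
contact_force: [0.9, -0.3, -2.7]
opening: 0.352
finger_force: 85.2
```

Run:
```python
from rect import *
s=ctrl.get_state();print(s["time"],s["eef_pos"],s["qpos"],s["contact_force"])
a=[]
for c,(u,v) in (("side",(313,240)),("wrist",(256,250)),("top",(318,200))):
  p=ctrl.read_camera(c); e=ctrl.get_state()["eef_pos"];print(e.round(4))
  a.append(cv2.resize(p["color"][max(v-50,0):v+50,u-33:u+33,::-1],(264,400),interpolation=3))
cv2.imwrite("pics/v5.png",np.hstack(a))
```

```text
8.8 [ 0.53627984 -0.17668483  0.1662022 ] [-4.97906533e-01  1.33044964e-01  1.92427050e+00 -6.01696051e-05
  1.08275722e+00  5.19779443e-01] [ 0.85420929 -0.34922946 -2.74949532]
[ 0.5364 -0.1768  0.1664]
[ 0.5365 -0.1768  0.1665]
[ 0.5364 -0.1767  0.1664]
```

View pics/v5.png

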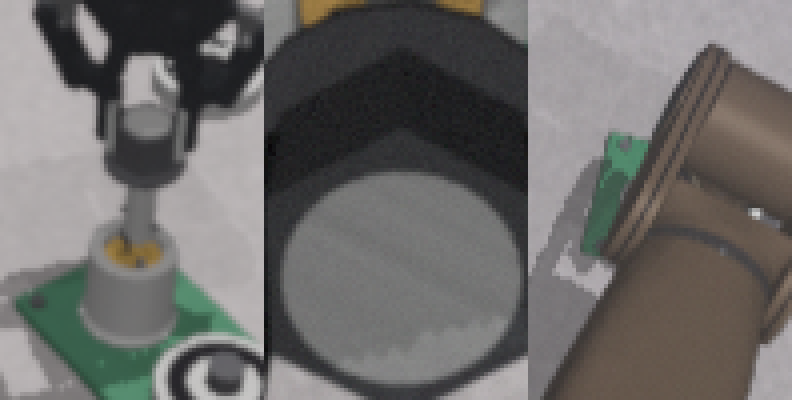

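Run:
```python
from rect import *
p=ctrl.read_camera("side")
b=np.array([.535,-.1755])
for d in ([0,0],[.002,0],[0,.002]):
  c=b+d
  print(d,((px(p,[[*c,.068],[*c,.05],[*c,.11],[*c,.13]])-[280,190])*4).round(1).tolist())
g=cv2.cvtColor(p["color"],cv2.COLOR_RGB2GRAY)
for r in (238,241,244,252,262,268): print(r,g[r,295:332].tolist())
```

```text
[0, 0] [[134.3, 244.6], [132.4, 266.3], [138.7, 192.0], [140.9, 166.0]]
[0.002, 0] [[136.3, 242.8], [134.5, 264.6], [140.8, 190.3], [143.0, 164.4]]
[0, 0.002] [[131.6, 243.0], [129.8, 264.7], [135.9, 190.4], [138.1, 164.5]]
238 [172, 172, 172, 171, 171, 171, 176, 181, 179, 175, 173, 171, 171, 171, 170, 165, 143, 104, 103, 106, 107, 107, 106, 113, 141, 168, 171, 172, 170, 169, 168, 167, 168, 168, 167, 168, 169]
241 [171, 171, 170, 171, 173, 174, 173, 176, 181, 180, 176, 173, 172, 170, 162, 135, 106, 100, 105, 107, 108, 107, 107, 122, 155, 170, 172, 172, 171, 170, 170, 169, 167, 167, 169, 169, 170]
244 [173, 173, 172, 172, 171, 171, 172, 172, 172, 175, 175, 172, 167, 155, 149, 136, 108, 102, 106, 107, 108, 106, 106, 128, 166, 173, 174, 172, 171, 173, 172, 171, 169, 168, 167, 168, 168]
252 [173, 174, 174, 173, 172, 173, 164, 135, 137, 137, 134, 124, 126, 119, 105, 94, 78, 82, 106, 110, 108, 105, 110, 112, 110, 110, 124, 133, 138, 150, 170, 172, 171, 171, 171, 171, 171]
262 [82, 83, 82, 83, 83, 84, 88, 96, 100, 102, 104, 105, 106, 107, 109, 110, 111, 111, 113, 113, 112, 112, 110, 107, 106, 105, 102, 102, 106, 118, 120, 121, 121, 122, 127, 144, 164]
268 [81, 82, 81, 83, 98, 120, 115, 103, 102, 104, 105, 106, 107, 109, 110, 112, 112, 112, 112, 113, 111, 111, 109, 107, 105, 103, 100, 98, 100, 95, 83, 82, 82, 87, 98, 98, 98]
```

The side view shows the shank in line with the boss axis within about 1 mm. Descending slowly.

Request:
send_rows(rows="0 0 0 0 0 5 -1;0 0 0 0 0 10 -1;0 0 0 0 0 14 -1;0 0 0 0 0 17 -1;0 0 0 0 0 20 -1;0 0 0 0 0 23 -1;0 0 0 0 0 25 -1;0 0 0 0 0 25 -1")

```text
time: 10.0
eef_pos: [0.536, -0.1761, 0.1401]
tcp_rot: [0.962, 0.273, -0.0, -0.0]
contact_force: [-0.6, -0.3, -2.8]
opening: 0.354
finger_force: 85.2
```

Request:
send_rows(rows="0 0 0 0 0 2 -1;0 0 0 0 0 4 -1;0 0 0 0 0 6 -1;0 0 0 0 0 6 -1")

```text
time: 10.5
eef_pos: [0.5366, -0.1761, 0.1373]
tcp_rot: [0.962, 0.273, -0.0, -0.0]
contact_force: [-5.2, 3.0, 9.5]
opening: 0.354
finger_force: 87.1
```

Contact at TCP 0.137 means the pin is on the land. Now turning backward with light pressure, and relieving the lateral push.

Request:
send_rows(rows="0 0 0 -0.5 -1 0 -1;0 0 -8 -0.5 -1 0 -1;0 0 -16 -0.5 -1 0 -1;0 0 -24 -0.5 -1 0 -1;0 0 -32 -0.5 -1 0 -1;0 0 -32 -0.5 -1 0 -1")

```text
time: 11.25
eef_pos: [0.5358, -0.1761, 0.1373]
tcp_rot: [0.849, 0.528, -0.0, 0.001]
contact_force: [-4.0, 1.5, 8.6]
opening: 0.354
finger_force: 86.8
```

```bash
cat > st.py <<'E'
from h import *
s=ctrl.get_state();M=R.from_quat(s["tcp_rot"]).as_matrix()
print(s["time"],s["eef_pos"].round(4),"psi",np.degrees(np.arctan2(M[1,1],M[0,1])).round(1),"q6",s["qpos"][5].round(3),"F",s["contact_force"].round(1),"Ftool",(M.T@s["contact_force"]).round(1),"T",s["wrist_torque"].round(2),s["opening"].round(3),"tilt",M[:,2].round(3))
E
python3 st.py
```

```text
Traceback (most recent call last):
  File "st.py", line 3, in <module>
    print(s["time"],s["eef_pos"].round(4),"psi",np.degrees(np.arctan2(M[1,1],M[0,1])).round(1),"q6",s["qpos"][5].round(3),"F",s["contact_force"].round(1),"Ftool",(M.T@s["contact_force"]).round(1),"T",s["wrist_torque"].round(2),s["opening"].round(3),"tilt",M[:,2].round(3))
                                                                                                                                                                                                                                   ^^^^^^^^^^^^^^^^^^
AttributeError: 'float' object has no attribute 'round'
```

```bash
sed -i 's/s\["opening"\].round(3)/round(s["opening"],3)/' st.py; python3 st.py
```

```text
11.25 [ 0.5358 -0.1761  0.1373] psi -26.2 q6 -0.039 F [-4.   1.5  8.6] Ftool [-0.4 -4.2 -8.6] T [ 0.37  0.96 -0.  ] 0.354 tilt [ 0.001 -0.001 -1.   ]
```

Request:
send_rows(rows="0 0 -8 0 -0.5 0 -1;0 0 -16 0 -0.5 0 -1;0 0 -24 0 -0.5 0 -1;0 0 -32 0 -0.5 0 -1;0 0 -32 0 -0.5 0 -1")

```text
time: 11.88
eef_pos: [0.5355, -0.1762, 0.1373]
tcp_rot: [0.67, 0.742, -0.0, 0.001]
contact_force: [-3.2, 1.8, 8.1]
opening: 0.351
finger_force: 86.7
```

```bash
python3 st.py
```

```text
11.875 [ 0.5355 -0.1762  0.1373] psi 5.8 q6 -0.598 F [-3.2  1.8  8.1] Ftool [ 2.1 -3.  -8.1] T [0.29 0.89 0.08] 0.351 tilt [ 0.001 -0.002 -1.   ]
```

Request:
send_rows(rows="0 0 -8 0 -0.5 0 -1;0 0 -16 0 -0.5 0 -1;0 0 -24 0 -0.5 0 -1;0 0 -32 0 -0.5 0 -1;0 0 -32 0 -0.5 0 -1")

```text
time: 12.5
eef_pos: [0.5352, -0.1757, 0.1363]
tcp_rot: [0.441, 0.897, 0.0, 0.001]
contact_force: [-1.9, 1.5, 7.1]
opening: 0.353
finger_force: 86.4
```

```bash
python3 st.py
```

```text
12.5 [ 0.5352 -0.1757  0.1363] psi 37.7 q6 -1.155 F [-1.9  1.5  7.1] Ftool [ 2.3 -0.6 -7.1] T [0.53 0.35 0.11] 0.353 tilt [ 0.002 -0.001 -1.   ]
```

Request:
send_rows(rows="0 0 -6 0 0 1 -1;0 0 -12 0 0 1 -1;0 0 -16 0 0 1 -1;0 0 -16 0 0 1 -1")

```text
time: 13.0
eef_pos: [0.534, -0.1753, 0.1326]
tcp_rot: [0.313, 0.95, 0.0, -0.0]
contact_force: [-0.4, -0.2, -2.8]
opening: 0.353
finger_force: 85.2
```

```bash
python3 st.py
```

```text
13.0 [ 0.534  -0.1753  0.1326] psi 53.6 q6 -1.433 F [-0.4 -0.2 -2.8] Ftool [ 0.2 -0.4  2.8] T [-0.01 -0.04  0.01] 0.353 tilt [-0.  0. -1.]
```

The load has vanished, so the pin is in the opening. Following it down.

Request:
send_rows(rows="0 0 0 0 0 1.5 -1;0 0 0 0 0 3 -1;0 0 0 0 0 4 -1;0 0 0 0 0 4 -1")

```text
time: 13.5
eef_pos: [0.5344, -0.1755, 0.13]
tcp_rot: [0.311, 0.95, -0.0, 0.0]
contact_force: [-1.8, 1.1, 0.6]
opening: 0.353
finger_force: 85.8
```

```bash
python3 st.py
```

```text
13.5 [ 0.5344 -0.1755  0.13  ] psi 53.7 q6 -1.435 F [-1.8  1.1  0.6] Ftool [ 2.1 -0.2 -0.6] T [ 0.11  0.32 -0.06] 0.353 tilt [ 0. -0. -1.]
```

Pin is about 13 mm below the mouth, at the thread start. Now forward, sinking 0.5 mm per 10°.

Request:
send_rows(rows="0 0 0 0 0 0.5 -1;0 0 10 0 0 1 -1;0 0 20 0 0 1.5 -1;0 0 30 0 0 2 -1;0 0 40 0 0 2.5 -1;0 0 40 0 0 2.5 -1")

```text
time: 14.25
eef_pos: [0.5352, -0.1757, 0.1277]
tcp_rot: [0.617, 0.787, 0.001, 0.001]
contact_force: [0.1, 0.6, 2.6]
opening: 0.354
finger_force: 85.9
```

```bash
python3 st.py
```

```text
14.25 [ 0.5352 -0.1757  0.1277] psi 13.8 q6 -0.739 F [0.1 0.6 2.6] Ftool [ 0.5  0.2 -2.7] T [ 0.16 -0.11 -0.08] 0.354 tilt [ 0.003 -0.001 -1.   ]
```

Good: following with a light press.

Request:
send_rows(rows="0 0 10 0 0 0.5 -1;0 0 20 0 0 1 -1;0 0 30 0 0 1.5 -1;0 0 40 0 0 2 -1;0 0 50 0 0 2.5 -1;0 0 60 0 0 3 -1;0 0 70 0 0 3.5 -1;0 0 80 0 0 4 -1")

```text
time: 15.25
eef_pos: [0.5346, -0.1759, 0.1238]
tcp_rot: [0.979, 0.205, 0.0, 0.001]
contact_force: [-1.2, -0.1, 4.0]
opening: 0.356
finger_force: 86.1
```

```bash
python3 st.py
```

```text
15.25 [ 0.5346 -0.1759  0.1238] psi -66.4 q6 0.661 F [-1.2 -0.1  4. ] Ftool [-1.1 -0.3 -4. ] T [0.05 0.32 0.03] 0.356 tilt [ 0.001 -0.001 -1.   ]
```

Request:
send_rows(rows="0 0 10 0 0 0.5 -1;0 0 20 0 0 1 -1;0 0 30 0 0 1.5 -1;0 0 40 0 0 2 -1;0 0 50 0 0 2.5 -1;0 0 60 0 0 3 -1;0 0 70 0 0 3.5 -1;0 0 80 0 0 4 -1")

```text
time: 16.25
eef_pos: [0.5347, -0.1752, 0.1198]
tcp_rot: [0.881, -0.473, 0.0, -0.0]
contact_force: [-0.9, 1.5, 5.2]
opening: 0.355
finger_force: 86.2
```

Request:
send_rows(rows="0 0 10 0 0 0.5 -1;0 0 20 0 0 1 -1;0 0 30 0 0 1.5 -1;0 0 40 0 0 2 -1;0 0 40 0 0 1.5 -1")

```text
time: 16.88
eef_pos: [0.5349, -0.1755, 0.1179]
tcp_rot: [-0.669, 0.743, -0.001, 0.001]
contact_force: [1.4, 0.4, 2.1]
opening: 0.356
finger_force: 85.9
```

```bash
python3 st.py
```

```text
16.875 [ 0.5349 -0.1755  0.1179] psi 174.0 q6 2.749 F [1.4 0.4 2.1] Ftool [-0.6 -1.3 -2.1] T [ 0.07 -0.21 -0.05] 0.356 tilt [ 0.002 -0.001 -1.   ]
```

240° done with 12 mm sunk, as expected. Regripping: open, turn back 120°, close.

Request:
send_rows(rows="0 0 0 0 0 0 0.2;0 0 0 0 0 -1 0.2;0 0 0 0 0 -1 0.2;0 0 -10 0 0 -1 0.2;0 0 -20 0 0 -1 0.2;0 0 -30 0 0 -1 0.2;0 0 -40 0 0 -1 0.2;0 0 -50 0 0 -1 0.2")

```text
time: 17.88
eef_pos: [0.5341, -0.1755, 0.1182]
tcp_rot: [0.921, -0.39, -0.0, 0.0]
contact_force: [-0.1, 0.8, 0.2]
opening: 0.598
finger_force: 0.0
```

Request:
send_rows(rows="0 0 -10 0 0 0 0.2;0 0 -20 0 0 0 0.2;0 0 -30 0 0 0 0.2;0 0 -40 0 0 0 0.2;0 0 -50 0 0 0 0.2;0 0 -60 0 0 0 0.2;0 0 -70 0 0 0 0.2;0 0 -70 0 0 1 0.2")

```text
time: 18.88
eef_pos: [0.5342, -0.1755, 0.1173]
tcp_rot: [0.979, 0.205, -0.0, 0.0]
contact_force: [0.1, 0.0, -0.2]
opening: 0.599
finger_force: 0.0
```

Request:
send_rows(rows="0 0 0 0 0 0 -0.1;0 0 0 0 0 0 -0.3;0 0 0 0 0 0 -1;0 0 0 0 0 0 -1;0 0 0 0 0 0 -1")

```text
time: 19.5
eef_pos: [0.5343, -0.1755, 0.1175]
tcp_rot: [0.979, 0.205, 0.0, 0.0]
contact_force: [0.0, -0.1, 1.9]
opening: 0.354
finger_force: 80.2
```

```bash
python3 st.py
python3 - <<'E'
from h import *
p=ctrl.read_camera("side"); a=cv2.resize(p["color"][190:300,263:363,::-1],(400,440),interpolation=3)
p=ctrl.read_camera("wrist"); b=cv2.resize(p["color"][192-110:192+110+82,256-100:256+100,::-1],(320,440))
cv2.imwrite("pics/v6.png",np.hstack([a,b]))
E
```

```text
19.5 [ 0.5343 -0.1755  0.1175] psi -66.3 q6 0.659 F [ 0.  -0.1  1.9] Ftool [-0.   0.2 -1.9] T [-0.04  0.03  0.  ] 0.354 tilt [ 0. -0. -1.]
```

View pics/v6.png

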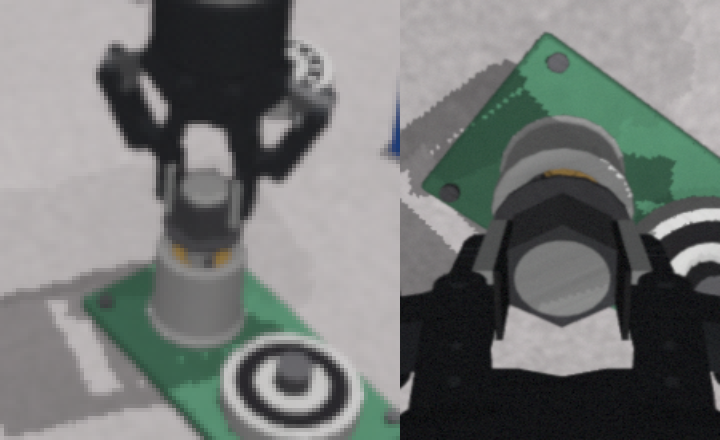

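The regrip is square on the flats and the bolt is upright, sunk part-way into the boss. Last 120° forward.

Request:
send_rows(rows="0 0 10 0 0 0.5 -1;0 0 20 0 0 1 -1;0 0 30 0 0 1.5 -1;0 0 40 0 0 2 -1;0 0 50 0 0 2.5 -1;0 0 60 0 0 3 -1;0 0 70 0 0 3.5 -1;0 0 80 0 0 4 -1")

```text
time: 20.6
eef_pos: [0.534, -0.1755, 0.1135]
tcp_rot: [0.88, -0.474, -0.0, 0.0]
contact_force: [-1.0, -0.4, 2.4]
opening: 0.358
finger_force: 80.5
```

Request:
send_rows(rows="0 0 10 0 0 0.5 -1;0 0 20 0 0 1 -1;0 0 30 0 0 1.5 -1;0 0 40 0 0 2 -1;0 0 40 0 0 2 -1;0 0 40 0 0 2 -1")

```text
time: 21.35
eef_pos: [0.5344, -0.1755, 0.1115]
tcp_rot: [-0.668, 0.744, -0.0, 0.0]
contact_force: [-1.3, -0.0, 2.4]
opening: 0.354
finger_force: 80.5
```

```bash
python3 st.py
python3 - <<'E'
from h import *
p=ctrl.read_camera("side")
b=[.5345,-.1755]
# predicted rows: cap top / flange top edge at z for pin -31.8
for pin in(-.028,-.0318,-.0355):
  t=.068+pin-.014
  print(pin,((px(p,[[*b,t+.088],[*b,t+.062]])-[263,190])*4).round(1).tolist())
a=cv2.resize(p["color"][190:300,263:363,::-1],(400,440),interpolation=3)
cv2.imwrite("pics/v7.png",a)
E
```

```text
21.35 [ 0.5344 -0.1755  0.1115] psi 173.9 q6 2.751 F [-1.3 -0.   2.4] Ftool [ 0.2  1.3 -2.4] T [ 0.03 -0.   -0.02] 0.354 tilt [ 0.001 -0.    -1.   ]
-0.028 [[206.6, 187.3], [203.8, 220.3]]
-0.0318 [[206.2, 192.1], [203.4, 225.0]]
-0.0355 [[205.8, 196.9], [203.0, 229.6]]
```

View pics/v7.png

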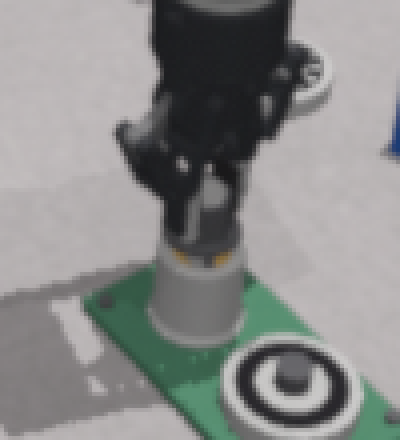

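The side view puts the cap at about row 192 in the crop, the predicted row for a pin depth of 31.8 mm. The TCP height gives 31.5 mm. The bolt is gripped at 80 N and still, so I'm handing in.

```bash
python3 -c "
from plant import ctrl
print(ctrl.sign_off())"
```

```text
the job is handed in; nothing more can be done
None
```

I handed the job in at about 21 s: the middle-sized bolt is held upright by its head in the boss, one full clockwise turn after it dropped, with its pin about 31.5 mm below the mouth; no verdict came back.

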